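# Complete the bushed block and show it to the inspection camera

## Robot

A 6-joint arm with a two-finger parallel gripper is mounted at the origin on the work surface. World frame = base frame: x ahead of the robot, y to its left, z up, the work surface at z = 0. Lengths are in mm, angles in degrees, forces in N, time in s.
With the tool pointing down it reaches from about 350 to 850 mm from the base axis. Payload 8.1 kg.
Tool frame: the origin (TCP) lies midway between the tips of the shut fingers; the grasp point (between the pads) lies 19 mm behind it (r.pinch_z is the distance from the TCP to the grasp point, in mm); z points along the fingers, y is the line along which they close (so a half turn about z gives the same grasp; the last joint's range is limited). The gripper opens to 85 mm and grips with 20 to 120 N. Pads are 22 mm wide; open, the fingers measure 114 mm over their backs; the gripper's body (76 mm by 85 mm) begins 54 mm behind the grasp point. The pads swing forward as they close: fully open they stand 13 mm farther back than shut.
Start: joints at [-79.148, 7.471, 85.268, -0, 87.261, -4.893], TCP at [162.833, -577.487, 231.292] pointing down, gripper open.
Joint ranges: [-169.43, 169.43], [-51.17, 129.36], [1.28, 143.12], [-76.62, 256.62], [0, 156.53], [-152.29, 152.29]. Speed limits (degrees/s): [136.94, 136.94, 159.86, 180, 180, 180].

## Interface

Orientations are given as [roll, pitch, yaw] about the fixed x, y, z axes, in that order (R = Rz(yaw) Ry(pitch) Rx(roll)).
In Python, from bench import r gives the robot as it stands.
- The arm moves only by the shell command python3 -m jog 'ROWS' [OPENING] [FORCE]. ROWS is JSON, one flat list of numbers, 6 for each row, row after row: the shift along the tool's x, y, z in m, then the turn, a rotation vector about the tool's x, y, z in rad. A call has 1 to 8 rows; each row is the pose to reach, as a shift and turn from the pose commanded when the call began, along the tool's axes at that moment; what a row does not reach only later rows make up. A row lasts 1/8 s, in which the tool goes at most 62.5 mm and 10.7 degrees, less where a joint would pass 70% of its speed; a pose out of reach is approached as far as the arm can. A call with a gripper value outside its range is refused whole. OPENING is the opening, from -1 (shut) to 1 (fully open), set as the call begins (- or left out, the last holds). The fingers move at their own pace and stop on an object; FORCE is the grip in N (left out, the last holds). Time passes only in rows, so rows that repeat a pose let the fingers close. It gives the time, the measured TCP pose, the force, the opening and the grip force at its end, in the units of the state.
- r.sense(): the state, without advancing time (a new reading comes with each control period).
- r.snapshot(name): name is "scene" or "top" or "wrist"; returns a dict with "pixels" (384x512x3 uint8, red, green, blue), "range_z" (384x512 float32, mm along the optical axis (not along the pixel's ray), 0 where there is no reading), "K" (3x3 intrinsics, pixels), "rvec" (rotation vector, rad) and "tvec" (3), from world to camera coordinates, as OpenCV has them. Camera axes: x right, y down, z forward; pixel columns grow to the right and rows downward; lengths in mm; the calibration is good to about 2 mm. A picture is of the moment at which its call begins.
- r.hand_in(): hands the job in; it is judged then, once.
Trained networks look in a picture, given as the dict that the camera call returned (one of the last four; its "shot" number tells which), for a name from the list of things; names that differ only in an ending like _2 or _b are one class to them, and where a whole thing is asked for, a point or a joint stands for the part that bears it (a point fixed in the world has none). Each returns a list of dicts, best first, with "score" (0 to 1); they miss things now and then, are a little off and sometimes report something else, mostly with a low value. They report only what shows in the picture. A call takes as long as a camera call. They do not tell look-alikes from the thing itself.
- r.look_for(picture, target): "bbox" ([left, top, right, bottom] in pixels, round what is visible of it).
- r.outline_of(picture, target): "region" (384x512 bool, what is visible of it) and "bbox" ([left, top, right, bottom] in pixels, round what is visible of it).
The state is a dict: "time": time; "joint_pos": joint angles; "qd": joint speeds; "joint_efforts": joint torques, N m; "tool_pos": TCP position; "tcp_rot": TCP orientation; "ft_force": force on the tool from outside, world axes, zero at the start; "wrist_torque": the same for the moment, N m; "finger_gap": finger opening in mm; "grip_force": force on a finger pad.
Only numpy, scipy, OpenCV 4.12 (cv2) and the standard library are available. Lean on these libraries where they do the work, as an engineer would, in place of code of your own. Each camera call takes 0.05 s, during which the arm holds its last target. There are 200 camera calls.

## Task

The blue block in the press nest still lacks two of its four brass bushes: leaving it in the nest, push spare bushes from the grey rack fully home into its empty bores. Then lift the completed block out and hold it in front of the inspection camera, the middle of the block at lens height right above the yellow disc, level with the bushes on top and a long side squarely facing the lens. Finish still holding it there, steady, clear of everything but the gripper, and leave the screwdriver, the jar and the black moulding alone.

Things in the scene. Friction and masses are not known exactly. Their poses are not given: they have to be found in the camera images.
- block: Loose blue plastic block, 156 long (x) x 46 wide (y) x 36 mm high, about 0.27 kg; origin: centre of its underside. Row of four 21 mm through bores along x at -57, -19, +19, +57 mm, mouths chamfered 2 mm; at the start two hold bushes and two are empty, which ones varies. Its long sides are plain: grip across the width at the middle; it lifts straight up out of the nest.
- block_mid (a point): Centre of the blue block, 18 mm above its underside.
- bore0 (a point): Point on the axis of the bore at x = -57 mm in the blue block, 20 mm below the block's top face: the origin of a bush that is fully home in this bore lies here.
- bore1 (a point): Point on the axis of the bore at x = -19 mm in the blue block, 20 mm below the block's top face: the origin of a bush that is fully home in this bore lies here.
- bore2 (a point): Point on the axis of the bore at x = +19 mm in the blue block, 20 mm below the block's top face: the origin of a bush that is fully home in this bore lies here.
- bore3 (a point): Point on the axis of the bore at x = +57 mm in the blue block, 20 mm below the block's top face: the origin of a bush that is fully home in this bore lies here.
- bush0: Loose upright brass bush, 60 g: round shank 17 mm diameter x 20 mm long, last 6 mm tapered to 10 mm, under a round head 28 mm diameter x 22 mm high; 42 mm in all. Origin at the centre of the foot, z up. The head's underside rests on the top face of what the shank stands in. At the start it is in one of the block's bores.
- bush1: Loose upright brass bush, 60 g: round shank 17 mm diameter x 20 mm long, last 6 mm tapered to 10 mm, under a round head 28 mm diameter x 22 mm high; 42 mm in all. Origin at the centre of the foot, z up. The head's underside rests on the top face of what the shank stands in. At the start it is in one of the block's bores.
- bush2: Loose upright brass bush, 60 g: round shank 17 mm diameter x 20 mm long, last 6 mm tapered to 10 mm, under a round head 28 mm diameter x 22 mm high; 42 mm in all. Origin at the centre of the foot, z up. The head's underside rests on the top face of what the shank stands in. At the start it is a spare in the rack.
- bush3: Loose upright brass bush, 60 g: round shank 17 mm diameter x 20 mm long, last 6 mm tapered to 10 mm, under a round head 28 mm diameter x 22 mm high; 42 mm in all. Origin at the centre of the foot, z up. The head's underside rests on the top face of what the shank stands in. At the start it is a spare in the rack.
- bush4: Loose upright brass bush, 60 g: round shank 17 mm diameter x 20 mm long, last 6 mm tapered to 10 mm, under a round head 28 mm diameter x 22 mm high; 42 mm in all. Origin at the centre of the foot, z up. The head's underside rests on the top face of what the shank stands in. At the start it is a spare in the rack.
- rack: Fixed grey rack for spare bushes, 160 (its x) x 50 (y) x 24 mm high; three 21 mm through holes along its x at -50, 0, +50 mm, each with a bush at the start; origin at the centre of its underside.
- nest: Fixed press nest: black base 220 (x) x 120 (y) mm with steel top plate 210 x 110 mm, top face (the block rests on it, x along the nest's x) 35 mm above the origin (centre of the underside). End stops 12 mm high and four side lips 10 mm high, 60 to 72 mm from the middle, leave the block 1.5 mm play; the sides are free at the middle.
- cam: Fixed inspection camera stand, origin on the bench: black foot plate 280 x 80 x 8 mm (x = -230 to +50), post 248 mm high at x = +30, grey camera with white ring light and black lens looking along the stand's -x, roughly towards the robot; lens axis 200 mm above the bench, lens front at x = -60. A yellow disc 36 mm wide on the foot plate at x = -180 marks the viewing place.
- view (a point): Viewing point: on the lens axis, 120 mm in front of the lens, 200 mm above the bench, straight above the yellow disc. The middle of the block is to be held here, its long (x) axis across the view, along the stand's y, either way round.
- driver: Screwdriver lying on the bench, a bystander; origin near its middle.
- jar: Small amber jar with a black lid, 48 mm diameter, 60 mm high, a bystander; origin at the centre of its underside.
- cover: Black plastic moulding, 70 x 50 x 18 mm, lying on the bench, a bystander; origin at the centre of its underside.
Mind the look-alikes: they are no part of the job. Of the things that look like the rack, take the one that is farthest to the robot's left at the start.

How it is judged:
By the outcome, as a careful person would: the job done as asked, in the order asked, and still so for the second after the job is handed in, while the arm keeps its last pose, push and grip.
It also fails if it takes over 72 s, if anything falls off the work surface, if the arm or the gripper's body presses on something with over 40 N, if the wrist force passes 120 N, or if a joint passes its speed limit or range.

## Working session

There is one attempt and no reset: what is moved stays moved. The work goes in short steps, Python scripts to look and compute and a shell command to move; the robot and the scene stay as the last step left them, time stands still between calls to the robot, and variables do not carry over. Pictures are saved under pics/ and viewed, at most 10 in all, crops included, and the job is handed in when it is done.

```bash
mkdir -p pics; ls; cat > h.py <<'E'
import numpy as np, cv2
from bench import r
from scipy.spatial.transform import Rotation as R
def cloud(p):
    K=p["K"];Z=p["range_z"].astype(float);v,u=np.mgrid[:384,:512]
    c=np.stack([(u-K[0,2])/K[0,0]*Z,(v-K[1,2])/K[1,1]*Z,Z],-1)
    M=R.from_rotvec(np.ravel(p["rvec"])).as_matrix()
    w=(c-np.ravel(p["tvec"]))@M
    w[Z<=0]=np.nan
    return w
def save(p,n,crop=None):
    im=p["pixels"][...,::-1]
    cv2.imwrite("pics/"+n,im)
E
python3 - <<'E'
from h import *
s=r.sense();print({k:np.round(v,2).tolist() for k,v in s.items()})
for n in("scene","top"):
    p=r.snapshot(n);save(p,n+".png");w=cloud(p)
    for t in("block","rack","nest","cam","bush0","driver","jar","cover"):
        for d in r.outline_of(p,t):
            q=w[d["region"]];q=q[~np.isnan(q[:,0])]
            if len(q):print(n,t,round(d["score"],2),np.round(d["bbox"]).tolist(),np.round(np.median(q,0)),"zmax",np.round(np.percentile(q[:,2],98)))
E
```

```text
pics
{'time': 0.0, 'joint_pos': [-79.15, 7.52, 85.33, -0.0, 87.26, -4.89], 'qd': [-0.0, 0.01, -0.03, -0.0, 0.06, 0.01], 'joint_efforts': [0.0, -56.94, -50.06, -0.0, 0.01, 0.0], 'tool_pos': [162.75, -576.94, 230.25], 'tcp_rot': [-179.89, -0.01, 15.75], 'ft_force': [0.25, 1.1, 0.6], 'wrist_torque': [-0.02, 0.02, -0.01], 'grip_force': 0.0, 'finger_gap': 85.6}
scene block 0.63 [340.0, 258.0, 400.0, 297.0] [528. 298.  70.] zmax 77.0
scene rack 0.89 [259.0, 215.0, 299.0, 257.0] [562.  -8.  25.] zmax 30.0
scene rack 0.73 [248.0, 145.0, 281.0, 179.0] [ 355. -248.   24.] zmax 31.0
scene rack 0.61 [199.0, 117.0, 246.0, 144.0] [ 332. -484.   24.] zmax 31.0
scene rack 0.61 [152.0, 156.0, 232.0, 231.0] [ 688. -298.   13.] zmax 248.0
scene nest 0.66 [322.0, 250.0, 410.0, 317.0] [554. 304.  35.] zmax 48.0
scene cam 0.84 [154.0, 152.0, 232.0, 234.0] [ 689. -298.   13.] zmax 248.0
scene bush0 0.49 [358.0, 260.0, 371.0, 272.0] [525. 265.  94.] zmax 99.0
scene driver 0.81 [266.0, 284.0, 326.0, 329.0] [721. 146.  22.] zmax 30.0
scene jar 0.59 [199.0, 241.0, 218.0, 268.0] [773. -96.  53.] zmax 66.0
scene
[... 794 characters left out ...]
32 [131.0, 194.0, 181.0, 216.0] [511. 292.  71.] zmax 94.0
top bush0 0.65 [165.0, 195.0, 174.0, 207.0] [528. 223.  94.] zmax 99.0
top bush0 0.56 [154.0, 200.0, 161.0, 206.0] [519. 262.  94.] zmax 98.0
top bush0 0.53 [236.0, 177.0, 246.0, 187.0] [593. -19.  47.] zmax 52.0
top bush0 0.42 [242.0, 194.0, 248.0, 200.0] [543. -24.  47.] zmax 52.0
top driver 0.72 [187.0, 147.0, 216.0, 152.0] [715. 130.  23.] zmax 30.0
top driver 0.33 [167.0, 198.0, 174.0, 204.0] [525. 225.  94.] zmax 99.0
top jar 0.56 [258.0, 124.0, 272.0, 141.0] [ 759. -103.   59.] zmax 67.0
top cover 0.67 [256.0, 232.0, 270.0, 252.0] [382. -95.   6.] zmax 23.0
top cover 0.26 [132.0, 197.0, 182.0, 218.0] [512. 290.  71.] zmax 94.0
```

```bash
python3 -c "
import cv2
a=cv2.imread('pics/scene.png');b=cv2.imread('pics/top.png')
c=cv2.resize(a[110:335,140:420],(800,600),interpolation=cv2.INTER_CUBIC);cv2.imwrite('pics/s2.png',c)
cv2.imwrite('pics/t2.png',cv2.resize(b[110:290,110:400],None,fx=2.7,fy=2.7,interpolation=cv2.INTER_CUBIC))"
```

```text
(no output)
```

View pics/s2.png

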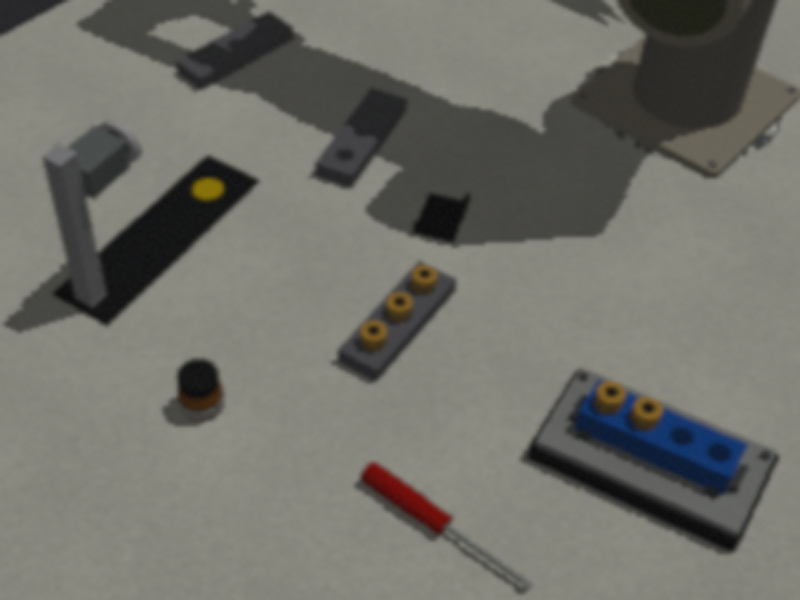

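View pics/t2.png

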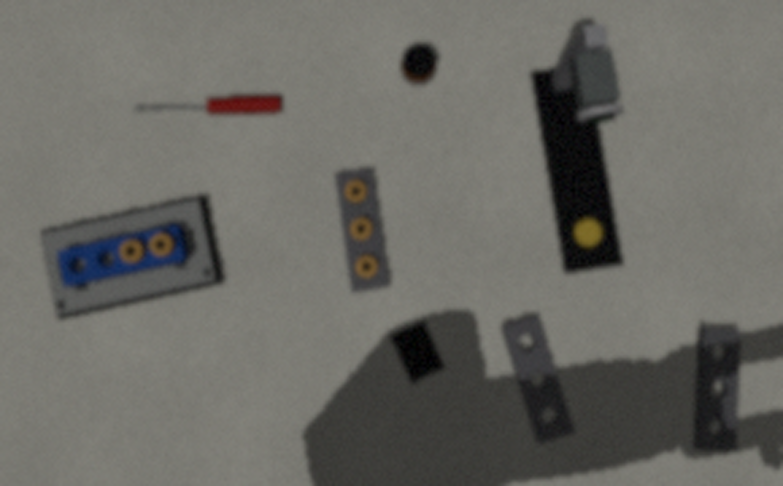

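```bash
cat >> h.py <<'E'
def heads(w,lo,hi,box,minn=8):
    x0,x1,y0,y1=box
    m=(w[...,2]>lo)&(w[...,2]<hi)&(w[...,0]>x0)&(w[...,0]<x1)&(w[...,1]>y0)&(w[...,1]<y1)
    n,l=cv2.connectedComponents(m.astype(np.uint8),connectivity=4)
    out=[]
    for i in range(1,n):
        q=w[l==i]
        if len(q)>=minn: out.append([*cv2.minEnclosingCircle(q[:,:2].astype(np.float32))[0],*q.mean(0),len(q)])
    return np.round(out,1)
def rect(w,lo,hi,box):
    x0,x1,y0,y1=box
    m=(w[...,2]>lo)&(w[...,2]<hi)&(w[...,0]>x0)&(w[...,0]<x1)&(w[...,1]>y0)&(w[...,1]<y1)
    return cv2.minAreaRect(w[m][:,:2].astype(np.float32))
def plan(xyz,yaw):
    """tool-axis shift (m) and rotvec (rad) from the measured pose to tool-down at yaw (mod 180)"""
    s=r.sense();A=R.from_euler('xyz',s["tcp_rot"],degrees=True)
    best=min((R.from_euler('xyz',[180,0,yaw+k],degrees=True) for k in(0,180)),key=lambda B:(A.inv()*B).magnitude())
    sh=A.inv().apply(np.array(xyz)-s["tool_pos"])/1000;rv=(A.inv()*best).as_rotvec()
    print("t",round(s["time"],2),"tcp",np.round(s["tool_pos"],1),np.round(s["tcp_rot"],2),"gap",round(s["finger_gap"],1),"F",np.round(s["ft_force"],1),"q",np.round(s["joint_pos"],0))
    print("PLAN",np.round(sh,4),np.round(rv,4))
E
python3 - <<'E'
from h import *
for n in("top","scene"):
    p=r.snapshot(n);w=cloud(p)
    print(n,"rackheads",heads(w,40,60,(450,650,-80,60)))
    print("blockheads",heads(w,86,110,(430,620,180,400)))
    print("rack",rect(w,17,34,(450,650,-80,60)))
    print("block",rect(w,62,80,(430,620,180,400)),"nest",rect(w,27,42,(380,660,150,450)))
    hsv=cv2.cvtColor(p["pixels"],cv2.COLOR_RGB2HSV)
    m=(hsv[...,0]>20)&(hsv[...,0]<35)&(hsv[...,1]>150)&(w[...,1]<-200)
    q=w[m];print("disc",len(q),np.nanmean(q,0),cv2.minEnclosingCircle(q[:,:2].astype(np.float32)))
    print("foot",rect(w,4,16,(480,760,-390,-250)))
plan((553,-22,235),8)
E
```

```text
top rackheads [[594.1 -18.  594.1 -18.7  46.6  50. ]
 [545.  -24.9 545.  -24.7  47.1  48. ]
 [495.  -31.2 495.2 -31.2  47.1  47. ]]
blockheads [[526.6 226.4 526.4 225.8  93.6  57. ]
 [518.8 263.8 519.3 262.9  94.4  58. ]]
rack ((544.7045288085938, -24.37203598022461), (160.15101623535156, 49.741397857666016), 7.0201873779296875)
block ((515.2938842773438, 282.1331481933594), (46.77028274536133, 156.71929931640625), 11.197176933288574) nest ((514.925537109375, 280.9794616699219), (118.98645782470703, 218.08673095703125), 11.090276718139648)
disc 181 [ 547.91776654 -489.76230775  100.78959354] ((592.424560546875, -681.2679443359375), 450.4134826660156)
foot ((620.166748046875, -319.9884948730469), (139.7970428466797, 278.5223693847656), 89.81885528564453)
scene rackheads [[498.9 -30.  497.8 -29.7  47.6  61. ]
 [546.2 -24.2 547.3 -22.8  47.1  65. ]
 [595.1 -19.1 596.5 -17.1  47.4  68. ]]
blockheads [[529.  226.6 529.7 227.3  94.2  87. ]
 [521.1 265.2 521.8 264.5  94.1  85. ]]
rack ((545.231689453125, -23.63268280029297), (168.58023071289062, 53.06954574584961), 6.387490272521973)
block ((516.168212890625, 281.789794921875), (53.418575286865234, 156.55880737304688), 12.147640228271484) nest ((517.2760009765625, 283.1686706542969), (121.56099700927734, 217.8253936767578), 11.664474487304688)
disc 97 [ 537.37789636 -328.81901925   10.98014961] ((538.0661010742188, -328.80194091796875), 24.372655868530273)
foot ((620.3245849609375, -319.94293212890625), (279.1228332519531, 139.68540954589844), 0.015418404713273048)
t 1.0 tcp [ 162.9 -577.5  231.3] [180.    -0.    15.75] gap 85.2 F [-0.3 -0.1  0.5] q [-79.   7.  85.   0.  87.  -5.]
PLAN [ 0.5263 -0.4287 -0.0037] [ 0.     -0.      0.1352]
```

```bash
python3 -m jog '[0.28,-0.21,0,0,0,0.07,0.28,-0.21,0,0,0,0.07,0.5683,-0.4209,0.05,0,0,0.1527,0.5683,-0.4209,0.05,0,0,0.1527,0.5683,-0.4209,0.08,0,0,0.1527,0.5683,-0.4209,0.08,0,0,0.1527,0.5683,-0.4209,0.08,0,0,0.1527,0.5683,-0.4209,0.08,0,0,0.1527]' 1
python3 - <<'E'
from h import *
plan((594.6,-18.4,130),7)
p=r.snapshot("top");w=cloud(p)
m=(p["pixels"].max(-1)<45)&(w[...,0]>440)&(w[...,0]<800)&(w[...,1]<-230)&(w[...,1]>-400)&(w[...,2]<25)
q=w[m];print(np.nanmean(q,0),cv2.minAreaRect(q[:,:2].astype(np.float32)))
h=cv2.cvtColor(p["pixels"],cv2.COLOR_RGB2HSV)
m=(h[...,0]>20)&(h[...,0]<35)&(h[...,1]>140)&(w[...,1]<-250)&(w[...,1]>-400)&(w[...,2]<25)
q=w[m];print("disc",len(q),q.mean(0),cv2.minEnclosingCircle(q[:,:2].astype(np.float32)))
E
```

```text
time: 2.0
tool_pos: [467.7, -182.8, 183.3]
tcp_rot: [180.0, -0.1, 7.0]
ft_force: [0.1, -0.7, -0.5]
finger_gap: 85.5
grip_force: 0.0
t 2.0 tcp [ 467.7 -182.8  183.3] [ 1.7996e+02 -5.0000e-02  6.9900e+00] gap 85.5 F [ 0.1 -0.7 -0.5] q [-27.  -6. 104.  -0.  82.  56.]
PLAN [ 0.1459 -0.1477  0.0533] [ 0.0007 -0.0009 -0.0002]
[ 634.79438513 -311.12755701    9.12463662] ((635.133056640625, -312.93719482421875), (252.34765625, 77.92024230957031), 8.042211532592773)
disc 92 [ 542.71860966 -329.76425725    9.89822833] ((573.1416625976562, -318.25494384765625), 55.585506439208984)
```

```bash
python3 -m jog '[0.146,-0.1477,0.05,0,0,0,0.146,-0.1477,0.05,0,0,0,0.146,-0.1477,0.05,0,0,0,0.146,-0.1477,0.05,0,0,0,0.146,-0.1477,0.05,0,0,0]' 1
python3 - <<'E'
from h import *
p=r.snapshot("wrist");save(p,"w1.png");w=cloud(p)
print(heads(w,40,56,(450,650,-80,60)));print(rect(w,17,32,(450,650,-80,60)))
plan((594.6,-18.4,27),7)
E
```

```text
time: 2.68
tool_pos: [593.7, -18.3, 132.2]
tcp_rot: [-180.0, 0.1, 7.2]
ft_force: [-0.7, 0.5, -0.5]
finger_gap: 85.4
grip_force: 0.0
[[595.8 -17.5 596.3 -17.4  44.8 795. ]
 [546.  -23.9 547.1 -23.6  44.8 691. ]
 [496.6 -30.  498.  -29.7  44.7 597. ]]
((545.691650390625, -23.76270294189453), (161.15567016601562, 50.080413818359375), 7.106664180755615)
t 2.73 tcp [593.3 -19.6 132.7] [1.80e+02 6.00e-02 7.09e+00] gap 85.3 F [ 0.4  0.  -0.3] q [-7. 10. 93. -0. 77. 76.]
PLAN [ 0.0015 -0.001   0.1057] [0.     0.0011 0.0016]
```

View pics/w1.png

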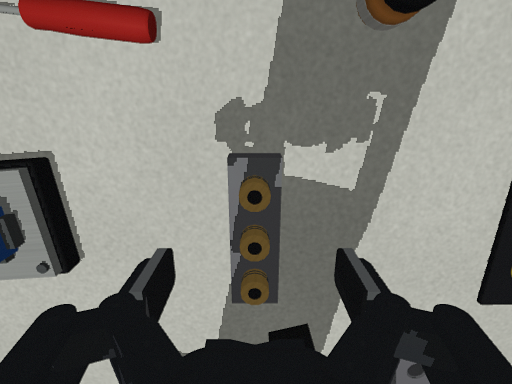

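```bash
python3 -m jog '[0.0018,-0.0012,0.055,0,0,0,0.0018,-0.0012,0.09,0,0,0,0.0018,-0.0012,0.105,0,0,0,0.0018,-0.0012,0.105,0,0,0]' 1
python3 -m jog '[0,0,0,0,0,0,0,0,0,0,0,0,0,0,0,0,0,0,0,0,0,0,0,0,0,0,0,0,0,0,0,0,0,0,0,0]' -1 50
```

```text
time: 3.22
tool_pos: [594.5, -19.5, 28.0]
tcp_rot: [-180.0, 0.1, 6.9]
ft_force: [-0.1, -0.4, 1.0]
finger_gap: 85.3
grip_force: 0.0
time: 3.98
tool_pos: [596.0, -18.7, 29.4]
tcp_rot: [180.0, -0.1, 7.0]
ft_force: [-1.7, 0.6, 6.3]
finger_gap: 26.2
grip_force: 48.9
```

```bash
python3 -m jog '[0,0,-0.02,0,0,0,0,0,-0.06,0,0,0,0,0,-0.11,0,0,0,0,0,-0.11,0,0,0]' -
python3 - <<'E'
from h import *
p=r.snapshot("wrist");save(p,"w2.png")
plan((504.2,337.9,140),101.2)
E
```

```text
time: 4.47
tool_pos: [599.0, -19.0, 145.4]
tcp_rot: [179.9, -0.6, 7.0]
ft_force: [1.1, 0.6, -0.6]
finger_gap: 26.0
grip_force: 49.2
t 4.53 tcp [597.3 -18.8 142.2] [179.92  -0.35   7.  ] gap 25.9 F [-0.1  0.2 -1.4] q [-7. 10. 92.  0. 78. 76.]
PLAN [-0.0489 -0.3654  0.0014] [-0.0034 -0.0061  1.4975]
```

View pics/w2.png

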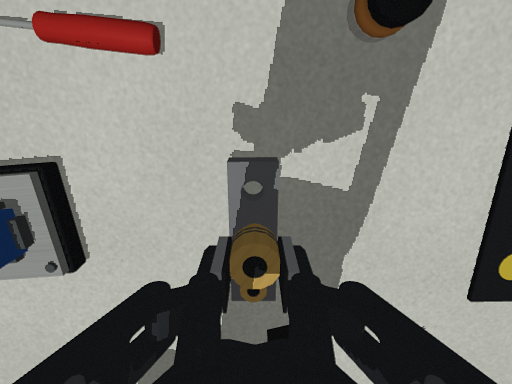

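```bash
python3 -m jog '[-0.007,-0.052,0,0,0,-0.18,-0.014,-0.104,0,0,0,-0.36,-0.021,-0.156,0,0,0,-0.54,-0.028,-0.208,0,0,0,-0.72,-0.035,-0.26,0,0,0,-0.9,-0.042,-0.312,0,0,0,-1.08,-0.047,-0.35,0,0,0,-1.26,-0.0489,-0.3654,0,0,0,-1.44]' -
python3 - <<'E'
from h import *
plan((504.2,337.9,140),101.2)
E
```

```text
time: 5.52
tool_pos: [500.1, 339.9, 136.7]
tcp_rot: [-179.9, 0.1, 90.0]
ft_force: [-0.8, 0.3, -1.0]
finger_gap: 25.7
grip_force: 49.3
t 5.53 tcp [500.1 339.9 136.7] [-1.7986e+02  5.0000e-02  8.9980e+01] gap 25.7 F [-0.8  0.3 -1. ] q [29. 12. 90.  0. 78. 29.]
PLAN [-0.002   0.0041 -0.0033] [-0.0026  0.0007 -0.1958]
```

```bash
python3 -m jog '[-0.0015,0.002,0,0,0,-0.14,-0.0015,0.002,0,0,0,-0.196,-0.0015,0.002,0,0,0,-0.196,-0.0015,0.002,0,0,0,-0.196]' -
python3 - <<'E'
from h import *
plan((504.2,337.9,100),101.2)
p=r.snapshot("wrist");save(p,"w3.png");w=cloud(p)
print(heads(w,86,99,(430,560,180,285)));print(rect(w,64,77,(430,600,180,400)))
for n in("top","scene"):
    p=r.snapshot(n);w=cloud(p);print(n,heads(w,110,133,(430,600,250,420)),rect(w,64,77,(430,600,180,400)))
    for d in r.outline_of(p,"bush2"):
        q=w[d["region"]];print(round(d["score"],2),np.round(np.nanmedian(q,0)))
E
```

```text
time: 6.02
tool_pos: [503.6, 336.2, 137.5]
tcp_rot: [-179.9, 0.0, 100.6]
ft_force: [-0.2, 0.2, 0.2]
finger_gap: 26.4
grip_force: 49.3
t 6.03 tcp [503.6 336.2 137.5] [-1.7993e+02  2.0000e-02  1.0065e+02] gap 26.4 F [-0.2  0.2  0.2] q [29. 12. 90.  0. 78. 18.]
PLAN [0.0016 0.0009 0.0375] [-0.0013  0.0004 -0.0096]
[[520.2 264.5 520.  265.4  91.7 830. ]
 [527.2 228.6 526.3 233.   91.1 588. ]]
((516.4144897460938, 283.04693603515625), (46.190311431884766, 156.71241760253906), 11.36976146697998)
top [] ((516.0111694335938, 278.3990478515625), (46.26719665527344, 149.42160034179688), 11.47999382019043)
0.53 [504. 327. 155.]
0.5 [525. 225.  95.]
0.49 [543. -24.  47.]
0.41 [ 760. -103.   59.]
scene [] ((516.3610229492188, 282.10595703125), (51.076690673828125, 155.68960571289062), 11.307063102722168)
0.65 [551. -20.  46.]
0.63 [532. 228.  93.]
0.4 [526. 266.  93.]
```

View pics/w3.png

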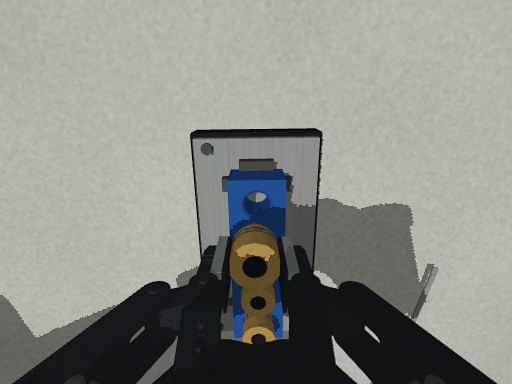

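```bash
python3 - <<'E'
from h import *
T=[]
for i in range(4):
    p=r.snapshot("wrist");T.append(r.sense()["tool_pos"])
w=cloud(p);print(np.mean(T,0),np.std(T,0))
hh=cv2.cvtColor(p["pixels"],cv2.COLOR_RGB2HSV);m=(hh[...,0]>10)&(hh[...,0]<30)&(hh[...,1]>100)&(w[...,2]>105)&(w[...,1]>300)
q=w[m];print(len(q),np.percentile(q[:,2],[1,10,50,90,99]).round(1))
t=q[q[:,2]>np.percentile(q[:,2],90)-3];print(t.mean(0),cv2.minEnclosingCircle(t[:,:2].astype(np.float32)))
E
```

```text
[504.12212485 336.505412   138.20783137] [0.00711747 0.01784629 0.02585101]
2182 [131.7 142.2 153.3 154.2 155.2]
[504.19912209 337.90472887 153.7878496 ] ((504.9365539550781, 336.348388671875), 14.997618675231934)
```

```bash
python3 -m jog '[0.0018,0.0009,0.02,0,0,-0.01,0.0018,0.0009,0.034,0,0,-0.01,0.0018,0.0009,0.042,0,0,-0.01,0.0018,0.0009,0.048,0,0,-0.01,0.0018,0.0009,0.048,0,0,-0.01]' -
```

```text
time: 7.1
tool_pos: [504.4, 338.3, 89.6]
tcp_rot: [-180.0, 0.0, 101.3]
ft_force: [0.7, -0.2, -0.5]
finger_gap: 26.0
grip_force: 49.3
```

In the bore with no contact force; push home.

```bash
python3 -m jog '[0,0,0.006,0,0,0,0,0,0.01,0,0,0,0,0,0.012,0,0,0,0,0,0.013,0,0,0,0,0,0.013,0,0,0]' -
```

```text
time: 7.72
tool_pos: [504.7, 338.5, 77.2]
tcp_rot: [-180.0, 0.0, 101.3]
ft_force: [-0.0, -0.8, 0.1]
finger_gap: 26.1
grip_force: 49.3
```

```bash
python3 -m jog '[0,0,0.001,0,0,0,0,0,0.002,0,0,0,0,0,0.002,0,0,0]' -; python3 -m jog '[0,0,0.001,0,0,0,0,0,0.002,0,0,0,0,0,0.002,0,0,0]' -
```

```text
time: 8.1
tool_pos: [504.9, 338.6, 76.4]
tcp_rot: [180.0, -0.0, 101.3]
ft_force: [-3.1, -1.5, 8.1]
finger_gap: 26.2
grip_force: 50.1
time: 8.48
tool_pos: [505.1, 338.7, 76.3]
tcp_rot: [179.9, -0.0, 101.3]
ft_force: [-10.1, -5.3, 21.5]
finger_gap: 25.9
grip_force: 51.4
```

```bash
python3 -m jog '[0,0,-0.001,0,0,0,0,0,-0.001,0,0,0,0,0,-0.001,0,0,0,0,0,-0.03,0,0,0,0,0,-0.065,0,0,0,0,0,-0.065,0,0,0]' 1
python3 - <<'E'
from h import *
p=r.snapshot("wrist");w=cloud(p)
print(heads(w,85,99,(430,560,180,400)));print(rect(w,64,77,(430,600,180,400)))
p=r.snapshot("top");w=cloud(p);print(heads(w,38,60,(450,650,-80,60)))
plan((546,-24.2,140),7)
E
```

```text
time: 9.22
tool_pos: [506.7, 339.6, 141.8]
tcp_rot: [179.7, -0.1, 101.3]
ft_force: [-0.4, 0.8, 0.1]
finger_gap: 85.4
grip_force: 0.0
[[ 505.9  339.1  505.4  340.2   91.6 1094. ]
 [ 520.3  264.5  519.8  266.6   91.4  878. ]
 [ 527.4  228.7  526.7  232.6   91.1  626. ]]
((516.3244018554688, 283.4502258300781), (46.07684326171875, 155.924072265625), 11.340502738952637)
[[544.7 -24.1 544.6 -24.6  47.   50. ]
 [495.6 -31.6 495.3 -31.   46.9  49. ]]
t 9.32 tcp [504.7 338.5 138.1] [ 1.7998e+02 -1.0000e-02  1.0130e+02] gap 85.6 F [-0.3 -0.6 -1.7] q [29. 12. 90.  0. 78. 18.]
PLAN [-0.3638 -0.0306 -0.002 ] [ 4.0000e-04  2.0000e-04 -1.4957e+00]
```

```bash
python3 -m jog '[-0.05,-0.004,0,0,0,0.18,-0.1,-0.008,0,0,0,0.36,-0.15,-0.012,0,0,0,0.54,-0.2,-0.016,0,0,0,0.72,-0.25,-0.02,0,0,0,0.9,-0.3,-0.025,0,0,0,1.08,-0.34,-0.029,0,0,0,1.26,-0.3638,-0.031,0,0,0,1.44]' 1
python3 -m jog '[0,0,0,0,0,0.14,0,0,0,0,0,0.206,0,0,0.03,0,0,0.206,0,0,0.03,0,0,0.206]' 1
python3 - <<'E'
from h import *
p=r.snapshot("wrist");p=r.snapshot("wrist");w=cloud(p);print(heads(w,38,56,(450,650,-80,60)))
plan((545.8,-24.2,28),7)
E
```

```text
time: 10.32
tool_pos: [544.4, -26.3, 136.3]
tcp_rot: [-179.9, 0.2, 18.4]
ft_force: [-0.2, -0.4, -0.4]
finger_gap: 85.6
grip_force: 0.0
time: 10.82
tool_pos: [542.3, -23.9, 104.1]
tcp_rot: [-179.9, 0.4, 7.0]
ft_force: [-0.6, 0.7, -0.3]
finger_gap: 85.4
grip_force: 0.0
[[ 545.9  -23.6  547.1  -23.6   44.7 1007. ]
 [ 496.4  -29.6  498.2  -29.7   44.5  873. ]]
t 10.93 tcp [544.6 -24.2 107.3] [-1.7996e+02  1.5000e-01  7.0000e+00] gap 85.8 F [-0.4  0.5  1. ] q [ -8.   5. 102.   0.  74.  75.]
PLAN [0.0014 0.0002 0.0793] [-0.0007  0.0025  0.0001]
```

```bash
python3 -m jog '[0.001,0,0.05,0,0,0,0.001,0,0.079,0,0,0,0.001,0,0.079,0,0,0,0.001,0,0.079,0,0,0]' 1
python3 -m jog '[0,0,0,0,0,0,0,0,0,0,0,0,0,0,0,0,0,0,0,0,0,0,0,0,0,0,0,0,0,0,0,0,0,0,0,0]' -1 50
python3 -m jog '[0,0,-0.02,0,0,0,0,0,-0.06,0,0,0,0,0,-0.1,0,0,0,0,0,-0.11,0,0,0,0,0,-0.11,0,0,0]' -
python3 - <<'E'
from h import *
plan((512.2,301,140),101.3)
E
```

```text
time: 11.42
tool_pos: [547.9, -24.4, 31.1]
tcp_rot: [180.0, -0.1, 7.0]
ft_force: [0.2, -0.3, 0.1]
finger_gap: 85.3
grip_force: 0.0
time: 12.18
tool_pos: [547.1, -24.3, 30.0]
tcp_rot: [180.0, -0.1, 7.0]
ft_force: [-1.2, -0.6, 5.9]
finger_gap: 25.8
grip_force: 49.0
time: 12.8
tool_pos: [546.8, -24.2, 139.2]
tcp_rot: [180.0, -0.0, 7.0]
ft_force: [-0.1, 0.5, -1.2]
finger_gap: 26.3
grip_force: 49.2
t 12.8 tcp [546.8 -24.2 139.2] [ 1.7999e+02 -4.0000e-02  7.0000e+00] gap 26.3 F [-0.1  0.5 -1.2] q [ -8.   3. 100.   0.  77.  75.]
PLAN [ 0.0053 -0.327  -0.0009] [-4.0000e-04 -8.0000e-04  1.4957e+00]
```

```bash
python3 -m jog '[0.001,-0.05,0,0,0,-0.18,0.002,-0.1,0,0,0,-0.36,0.003,-0.15,0,0,0,-0.54,0.004,-0.2,0,0,0,-0.72,0.005,-0.25,0,0,0,-0.9,0.005,-0.29,0,0,0,-1.08,0.005,-0.32,0,0,0,-1.26,0.005,-0.327,0,0,0,-1.44]' -
python3 -m jog '[0,0,0,0,0,-0.14,0,0,0,0,0,-0.206,0,0,0,0,0,-0.206,0,0,0,0,0,-0.206,0,0,0,0,0,-0.206]' -
python3 - <<'E'
from h import *
for i in range(2):p=r.snapshot("wrist")
plan((512.2,301.1,138.2),101.3);w=cloud(p)
hh=cv2.cvtColor(p["pixels"],cv2.COLOR_RGB2HSV);m=(hh[...,0]>10)&(hh[...,0]<30)&(hh[...,1]>100)&(w[...,2]>110)&(w[...,1]>260)
q=w[m];t=q[q[:,2]>np.percentile(q[:,2],90)-3];print(t.mean(0),cv2.minEnclosingCircle(t[:,:2].astype(np.float32)))
print(rect(w,64,77,(430,600,180,400)),heads(w,85,99,(430,560,180,400)))
E
```

```text
time: 13.8
tool_pos: [509.6, 302.3, 136.1]
tcp_rot: [-179.8, 0.1, 90.0]
ft_force: [0.0, -0.4, -0.5]
finger_gap: 25.9
grip_force: 49.2
time: 14.42
tool_pos: [511.5, 300.8, 138.6]
tcp_rot: [-180.0, 0.0, 101.2]
ft_force: [-0.1, -0.1, -0.3]
finger_gap: 26.0
grip_force: 49.2
t 14.53 tcp [511.6 300.9 139. ] [-179.99    0.    101.27] gap 25.9 F [ 0.3  0.2 -0.9] q [26. 10. 92.  0. 78. 14.]
PLAN [0.0001 0.0006 0.0008] [-0.0002  0.     -0.0005]
[511.82124195 301.34680517 153.63340226] ((512.4364624023438, 300.114990234375), 14.722513198852539)
((516.4777221679688, 282.92608642578125), (46.11077880859375, 156.36219787597656), 11.359885215759277) [[ 505.7  339.   505.5  339.7   91.8 1278. ]
 [ 527.4  227.5  527.5  228.3   91.7  813. ]]
```

```bash
python3 -m jog '[0.0007,0.0006,0.02,0,0,0,0.0007,0.0006,0.034,0,0,0,0.0007,0.0006,0.042,0,0,0,0.0007,0.0006,0.048,0,0,0,0.0007,0.0006,0.048,0,0,0]' -
python3 -m jog '[0,0,0.006,0,0,0,0,0,0.01,0,0,0,0,0,0.013,0,0,0,0,0,0.014,0,0,0,0,0,0.014,0,0,0]' -
python3 -m jog '[0,0,0.001,0,0,0,0,0,0.001,0,0,0]' -
```

```text
time: 15.15
tool_pos: [511.9, 301.6, 90.6]
tcp_rot: [-180.0, 0.0, 101.3]
ft_force: [-0.4, -0.0, 0.1]
finger_gap: 25.8
grip_force: 49.2
time: 15.78
tool_pos: [512.2, 301.8, 77.2]
tcp_rot: [180.0, -0.0, 101.3]
ft_force: [0.2, 0.5, -0.1]
finger_gap: 25.3
grip_force: 49.3
time: 16.02
tool_pos: [512.4, 301.9, 77.0]
tcp_rot: [180.0, -0.0, 101.3]
ft_force: [-2.7, -1.4, 4.6]
finger_gap: 26.0
grip_force: 49.8
```

```bash
python3 -m jog '[0,0,0.001,0,0,0,0,0,0.003,0,0,0,0,0,0.003,0,0,0]' -
python3 -m jog '[0,0,-0.003,0,0,0,0,0,-0.003,0,0,0,0,0,-0.003,0,0,0,0,0,-0.03,0,0,0,0,0,-0.065,0,0,0,0,0,-0.065,0,0,0]' 1
python3 - <<'E'
from h import *
for i in range(2):p=r.snapshot("wrist")
w=cloud(p);save(p,"w4.png")
print(heads(w,85,99,(430,560,180,400)));print(rect(w,64,77,(430,600,180,400)))
p=r.snapshot("top");w=cloud(p);print(heads(w,85,99,(430,560,180,400)))
plan((516,282.5,100),101.3)
E
```

```text
time: 16.4
tool_pos: [512.7, 302.1, 76.8]
tcp_rot: [179.9, -0.0, 101.3]
ft_force: [-12.8, -7.2, 25.5]
finger_gap: 26.0
grip_force: 51.9
time: 17.15
tool_pos: [514.2, 302.8, 141.6]
tcp_rot: [179.7, -0.1, 101.3]
ft_force: [0.1, 0.0, -0.7]
finger_gap: 85.4
grip_force: 0.0
[[ 505.6  339.   505.5  339.7   91.8 1264. ]
 [ 513.2  301.7  513.   302.8   91.6 1121. ]
 [ 520.4  264.6  519.9  266.2   91.5  999. ]
 [ 527.3  227.2  527.2  229.4   91.4  894. ]]
((516.4854736328125, 282.62640380859375), (46.15458679199219, 157.2332763671875), 11.354131698608398)
[[526.2 226.1 526.4 225.6  93.6  56. ]
 [519.1 263.3 519.4 262.9  93.1  59. ]
 [512.3 300.9 511.9 299.8  93.6  52. ]]
t 17.3 tcp [511.6 301.5 137.1] [-1.7992e+02  2.0000e-02  1.0130e+02] gap 85.1 F [ 0.1 -0.7 -0.3] q [26. 10. 92.  0. 78. 14.]
PLAN [-0.0195  0.0006  0.0371] [-0.0014  0.0003  0.0001]
```

View pics/w4.png

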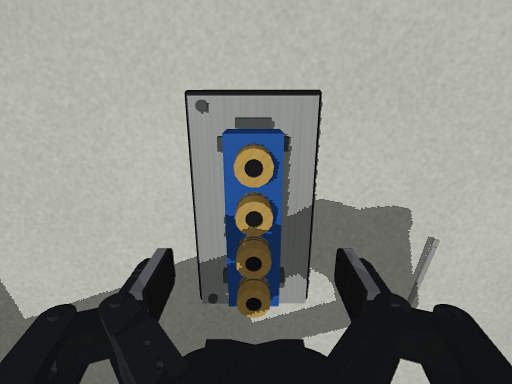

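```bash
python3 -m jog '[-0.0195,0.0006,0.03,0,0,0,-0.0195,0.0006,0.07,0,0,0,-0.0195,0.0006,0.09,0,0,0,-0.0195,0.0006,0.099,0,0,0,-0.0195,0.0006,0.099,0,0,0]' 1
python3 -m jog '[0,0,0,0,0,0,0,0,0,0,0,0,0,0,0,0,0,0,0,0,0,0,0,0,0,0,0,0,0,0]' -1 70
python3 - <<'E'
from h import *
plan((516,282.5,38),101.3)
E
```

```text
time: 17.92
tool_pos: [516.4, 282.9, 39.0]
tcp_rot: [-180.0, 0.0, 101.3]
ft_force: [-0.9, -0.6, -0.7]
finger_gap: 85.5
grip_force: 0.0
time: 18.55
tool_pos: [517.5, 283.2, 40.7]
tcp_rot: [179.9, -0.0, 101.3]
ft_force: [-0.8, -0.1, 6.6]
finger_gap: 44.9
grip_force: 73.7
t 18.55 tcp [517.5 283.2  40.7] [ 1.7988e+02 -3.0000e-02  1.0131e+02] gap 44.9 F [-0.8 -0.1  6.6] q [24. 16. 97.  0. 67. 12.]
PLAN [-0.0004 -0.0016  0.0027] [ 0.0022 -0.0006  0.0001]
```

```bash
python3 -m jog '[0,0,-0.005,0,0,0,0,0,-0.015,0,0,0,0,0,-0.03,0,0,0,0,0,-0.06,0,0,0,0,0,-0.1,0,0,0,0,0,-0.15,0,0,0,0,0,-0.15,0,0,0]' -
python3 - <<'E'
from h import *
p=r.snapshot("top");w=cloud(p);P=p["pixels"]
h=cv2.cvtColor(P,cv2.COLOR_RGB2HSV)
for n in("top","scene"):
    p=r.snapshot(n);w=cloud(p);P=p["pixels"];h=cv2.cvtColor(P,cv2.COLOR_RGB2HSV)
    B=(w[...,0]>440)&(w[...,0]<760)&(w[...,1]<-220)&(w[...,1]>-420)&(w[...,2]<25)
    m=B&(h[...,0]>20)&(h[...,0]<35)&(h[...,1]>140)
    k,l,st,c=cv2.connectedComponentsWithStats(m.astype(np.uint8));i=1+np.argmax(st[1:,4]);q=w[l==i]
    print(n,"disc",len(q),q.mean(0),cv2.minEnclosingCircle(q[:,:2].astype(np.float32)))
    m=B&(P.max(-1)<55)
    k,l,st,c=cv2.connectedComponentsWithStats(m.astype(np.uint8));i=1+np.argmax(st[1:,4]);q=w[l==i]
    print("foot",cv2.minAreaRect(q[:,:2].astype(np.float32)),np.median(q[:,2]))
    m=(w[...,2]>170)&(w[...,2]<235)&(w[...,0]>560)&(w[...,0]<760)&(w[...,1]<-220)&(w[...,1]>-400);q=w[m]
    print("cam",len(q),cv2.minAreaRect(q[:,:2].astype(np.float32)),np.percentile(q[:,2],[2,98]))
plan((540,-329,187.7),98.3)
E
```

```text
time: 19.42
tool_pos: [519.8, 284.2, 196.1]
tcp_rot: [179.4, -0.1, 101.3]
ft_force: [0.2, -0.2, -4.7]
finger_gap: 44.7
grip_force: 74.2
top disc 122 [ 536.75047005 -328.72232509    9.96996976] ((536.9227905273438, -326.2691955566406), 24.626630783081055)
foot ((625.4268188476562, -316.7342529296875), (271.9303894042969, 76.30429077148438), 7.538229465484619) 9.010204514163284
cam 451 ((703.4627075195312, -307.3336486816406), (99.76982879638672, 50.58245849609375), 3.6642000675201416) [184.28706007 228.96400841]
scene disc 102 [ 537.32893028 -329.20444793   10.92124428] ((535.8710327148438, -332.62939453125), 25.39642333984375)
foot ((626.9708251953125, -314.6734619140625), (275.8894958496094, 78.70280456542969), 7.84958553314209) 10.049179986533122
cam 634 ((709.6566772460938, -297.7083435058594), (99.36354064941406, 53.000972747802734), 14.090399742126465) [173.76455809 230.40008571]
t 19.57 tcp [515.8 282.4 188. ] [-1.7991e+02  2.0000e-02  1.0131e+02] gap 44.9 F [-0.7  0.3 -6.1] q [24.  7. 90. -0. 83. 12.]
PLAN [-0.6043 -0.0962  0.0007] [-0.0016  0.0004  0.0525]
```

```bash
cat >> h.py <<'E'
def ray(p,uv,z):
    M=R.from_rotvec(np.ravel(p["rvec"])).as_matrix();C=-M.T@np.ravel(p["tvec"])
    d=np.c_[cv2.undistortPoints(np.array(uv,float).reshape(-1,1,2),p["K"],None)[:,0],np.ones(len(uv))]@M
    return C+d*((z-C[2])/d[:,2])[:,None]
E
python3 - <<'E'
from h import *
for n in("top","scene"):
    p=r.snapshot(n);w=cloud(p);P=p["pixels"];h=cv2.cvtColor(P,cv2.COLOR_RGB2HSV)
    B=(w[...,0]>440)&(w[...,0]<760)&(w[...,1]<-220)&(w[...,1]>-420)&(w[...,2]<25)
    Y=B&(h[...,0]>20)&(h[...,0]<35)&(h[...,1]>140)
    def big(m):
        k,l,st,c=cv2.connectedComponentsWithStats(m.astype(np.uint8));return l==1+np.argmax(st[1:,4])
    v,u=np.nonzero(big(Y));print(n,"disc",ray(p,np.c_[u,v],8.5).mean(0),cv2.minEnclosingCircle(ray(p,np.c_[u,v],8.5)[:,:2].astype(np.float32)))
    F=big(B&((P.max(-1)<60)|Y));v,u=np.nonzero(F);X=ray(p,np.c_[u,v],8)[:,:2]
    print("foot",cv2.minAreaRect(X.astype(np.float32)))
    # long edges: bins along, extremes across
    a=np.deg2rad(7.8);e=np.array([np.cos(a),np.sin(a)]);f=np.array([-e[1],e[0]]);c=np.array([537,-328.7])
    s=(X-c)@e;t=(X-c)@f
    for g in(np.max,np.min):
        b=np.arange(-40,(80 if n=="top" else 130),6);y=np.array([g(t[(s>=k)&(s<k+6)]) for k in b])
        co=np.polyfit(b+3,y,1);print("edge slope deg",np.rad2deg(np.arctan(co[0])).round(2),"off",co[1].round(1),"resid",np.std(y-np.polyval(co,b+3)).round(2))
    print("near end s",s.min())
E
```

```text
top disc [ 537.70694715 -328.85874566    8.5       ] ((537.9790649414062, -328.0582580566406), 23.982934951782227)
foot ((626.0014038085938, -316.3039245605469), (273.0834655761719, 75.30223846435547), 7.746703624725342)
edge slope deg -0.33 off 36.6 resid 1.02
edge slope deg 0.08 off -36.1 resid 1.0
near end s -46.66972944975373
scene disc [ 535.72257593 -330.76921161    8.5       ] ((536.3346557617188, -331.2267150878906), 22.4674129486084)
foot ((627.9197387695312, -318.2364807128906), (276.01678466796875, 81.25859069824219), 8.169429779052734)
edge slope deg -0.21 off 37.7 resid 0.01
edge slope deg -0.28 off -36.9 resid 0.99
near end s -46.64168867739814
```

```bash
python3 -m jog '[-0.025,-0.0041,0,0,0,0.01,-0.07,-0.0115,0,0,0,0.02,-0.12,-0.0196,0,0,0,0.03,-0.17,-0.0278,0,0,0,0.04,-0.22,-0.036,0,0,0,0.05,-0.27,-0.0442,0,0,0,0.063,-0.32,-0.0523,0,0,0,0.063,-0.36,-0.0589,0,0,0,0.063]' -
python3 -m jog '[-0.045,-0.0073,0,0,0,0,-0.09,-0.0146,0,0,0,0,-0.13,-0.0211,0,0,0,0,-0.16,-0.026,0,0,0,0,-0.18,-0.0293,0,0,0,0,-0.18,-0.0293,0,0,0,0,-0.18,-0.0293,0,0,0,0]' -
python3 - <<'E'
from h import *
r.snapshot("top");plan((537.2,-329,187.7),97.7)
E
```

```text
time: 20.68
tool_pos: [528.1, -83.6, 187.3]
tcp_rot: [-179.8, -0.1, 97.6]
ft_force: [-0.4, 0.9, -5.1]
finger_gap: 45.1
grip_force: 74.2
time: 21.55
tool_pos: [524.3, -263.2, 188.4]
tcp_rot: [-180.0, -0.1, 97.7]
ft_force: [-0.3, -0.5, -5.9]
finger_gap: 45.0
grip_force: 74.2
t 21.6 tcp [ 524.4 -263.1  188.7] [-1.7997e+02 -5.0000e-02  9.7740e+01] gap 44.9 F [ 0.   0.1 -5.2] q [-32.   7.  90.   0.  83. -39.]
PLAN [-0.0671  0.0038  0.0009] [-0.0005 -0.001   0.0007]
```

```bash
python3 -m jog '[-0.02,0.001,0,0,0,0,-0.045,0.002,0.001,0,0,0,-0.06,0.0035,0.001,0,0,0,-0.067,0.0038,0.001,0,0,0,-0.067,0.0038,0.001,0,0,0,-0.067,0.0038,0.001,0,0,0]' -
python3 - <<'E'
from h import *
for n in("wrist","scene","top"):
    p=r.snapshot(n);w=cloud(p)
    P=p["pixels"].astype(int)
    blue=(P[...,2]>P[...,0]+40)&(P[...,2]>P[...,1]+20)&(w[...,1]<-200)
    q=w[blue];print(n,len(q),"block z pct",np.nanpercentile(q[:,2],[2,50,98]).round(1))
    zt=np.nanpercentile(q[:,2],90);t=q[q[:,2]>zt-4];print("toprect",cv2.minAreaRect(t[:,:2].astype(np.float32)))
    hd=heads(w,225,260,(460,620,-430,-230));print(hd)
    m=np.abs(w[...,2]-218)<3;m&=blue
    q=w[m];
    if len(q)>50:
        A=np.c_[q[:,:2]-q[:,:2].mean(0),np.ones(len(q))];print("tilt deg",np.rad2deg(np.linalg.lstsq(A,q[:,2],rcond=None)[0][:2]).round(2))
    save(p,"v_"+n+".png")
plan((537.2,-329,187.7),97.7)
E
```

```text
time: 22.35
tool_pos: [537.2, -329.4, 188.1]
tcp_rot: [-180.0, -0.0, 97.7]
ft_force: [-0.5, 0.3, -5.5]
finger_gap: 45.2
grip_force: 74.2
wrist 10990 block z pct [207.  217.2 218.4]
toprect ((534.248779296875, -307.62188720703125), (46.80226135253906, 112.48346710205078), 7.4843974113464355)
[[ 528.3 -271.8  528.2 -270.5  238.8 5509. ]
 [ 533.9 -322.3  534.3 -315.6  236.8 6780. ]
 [ 499.8 -327.6  496.1 -328.2  246.3 6789. ]
 [ 573.5 -318.4  577.3 -317.3  246.2 6794. ]
 [ 521.8 -321.1  521.8 -321.   259.7    8. ]
 [ 549.6 -317.7  549.4 -317.6  259.3   10. ]]
tilt deg [-0.14 -0.05]
scene 498 block z pct [ 15.7 194.6 223. ]
toprect ((549.23828125, -325.5884094238281), (34.5591926574707, 153.49046325683594), 12.747085571289062)
[[ 538.5 -327.9  541.3 -317.5  242.6  241. ]
 [ 544.6 -390.2  546.2 -388.7  242.1   27. ]
 [ 529.8 -272.   531.5 -268.5  238.1   84. ]]
tilt deg [-4.55 -0.65]
top 57 block z pct [  5.  218.7 223.3]
toprect ((539.6934814453125, -269.0799255371094), (32.77486038208008, 55.700408935546875), 48.37693786621094)
[[ 582.8 -312.7  582.1 -311.4  249.5    9. ]
 [ 526.7 -271.9  527.6 -269.   239.7   63. ]
 [ 493.7 -323.7  495.5 -327.6  246.8   38. ]]
t 22.5 tcp [ 537.2 -329.5  188.3] [180.    -0.    97.73] gap 44.6 F [ 0.   0.8 -4.9] q [-36.  13.  83.   0.  83. -44.]
PLAN [0.0005 0.     0.0006] [ 0.0001 -0.0001  0.0004]
```

View pics/v_scene.png

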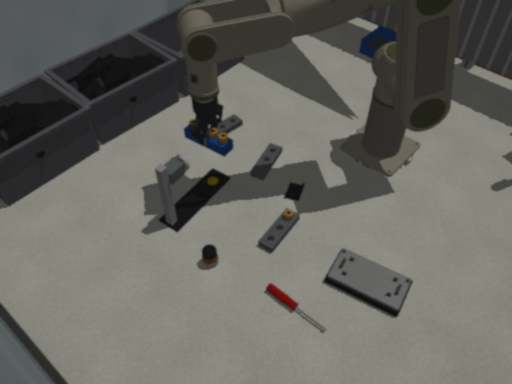

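View pics/v_wrist.png

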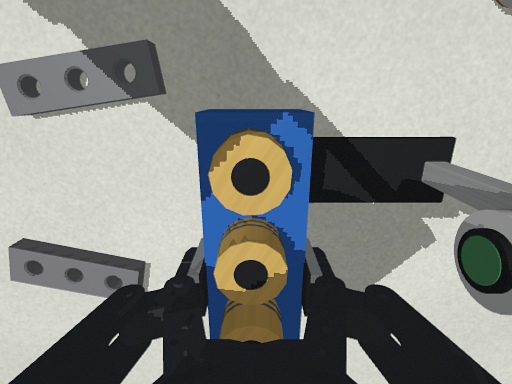

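```bash
python3 -m jog '[0.0003,0,0.0005,0,0,0,0.0003,0,0.0005,0,0,0,0.0003,0,0.0005,0,0,0,0.0003,0,0.0005,0,0,0]' -
python3 -c "
from bench import r
print(r.hand_in())"
```

```text
time: 23.0
tool_pos: [537.1, -329.7, 187.7]
tcp_rot: [180.0, 0.0, 97.7]
ft_force: [0.5, -0.2, -5.1]
finger_gap: 44.7
grip_force: 74.2
the job is handed in; nothing more can be done
None
```

The job is handed in at 23 s: both spare bushes are fully home, and by the camera measurements the completed block is held level and square to the lens at the viewing point, within about 1–2 mm; no verdict was returned.

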